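Proof a mooncake press: key the plunger into its hub and hold it pressed

TASK

Take a proof of the mooncake press that is clamped in the cradle: lift the bar-handled plunger out of the rack, set its rod in the steel hub on top of the barrel, turn it until its key slips into the keyway, and keep pushing against the return spring until its flange is fully home on the hub. Finish while still gripping the plunger and holding it pressed down, upright and fully home. Leave the other two plungers and everything else on the bench where they are.

Things in the scene. Friction and masses are not known exactly. Their poses are not given: they have to be found in the camera images.
- plunger_grip (a point): Centre of the handle of the plunger to use, on its rod's axis: a dark wooden bar 24 mm thick (its x), 28 mm tall, 68 mm long (its y), -y end round, +y end pointed like a prow. z is up along the rod; +y is the side of the key; starts with yaw within 0.65 rad of 0. The underside of its steel flange (46 mm across, 6 mm thick) is 38 mm below this point. Loose, about 0.24 kg.
- plunger_tip (a point): Tip of that plunger's steel rod, 90 mm below the handle's centre, 52 mm below the flange. The rod is 22 mm across; its last 5 mm taper to 15 mm. The key is a rib 6 mm wide on the +y side, standing out to 15.5 mm from the axis, from 12 mm above the tip (first 4 mm narrower) to 2 mm below the flange. The plunger hangs upright by its flange in one of the rack's three holes; which one varies.
- hub_mouth (a point): Centre of the top face of the press's steel hub, 90 mm above the table, fixed, z up. Bore 24 mm across, 20 mm deep, open below. The keyway, 9 mm wide, reaches 17.5 mm from the axis on the +y side of this point (yaw within 0.45 rad of 0): the key fits when the plunger's +y matches this +y. The flange rests on this face when fully home.
- cradle: Fixed board 150 mm (x) by 190 mm (y), 18 mm thick, with the press standing on it; origin under the hub's axis. The press is a wooden barrel 76 mm across (foot 94 mm) with the steel hub on top, held by two toe clamps at y = +-60 mm, up to 50 mm above the table.
- pattern_plate (a joint): Travel of the pattern plate inside the barrel (m), downwards: 0 at rest, 0.018 when the plunger is fully home. Its boss waits 34 mm below the hub's top face, where the rod's tip meets it, the key being well in the keyway. Its return spring pushes up with about 4 N at first and 10 N at full travel, and lifts the plunger again if it is let go.
- rack: Wooden plunger rack, fixed, 84 mm (x) by 250 mm (y), top 78 mm above the table; origin under its centre. Three round holes of 34 mm through its 12 mm top board, on its y axis at -80, 0 and +80 mm, open beneath.
- plunger_round: Another plunger, loose in the rack, with a round mushroom knob 48 mm across, its top 52 mm above the rack's top (lift the other plunger's tip over it); origin at its rod's tip. Leave it in the rack.
- plunger_square: Another plunger, loose in the rack, with a square wooden handle 40 mm wide, its top 52 mm above the rack's top (lift the other plunger's tip over it); origin at its rod's tip. Leave it in the rack.
- mould_flower: Carved wooden mould slab 105 x 165 x 34 mm with an eight-petal round recess, loose; origin under its centre. Bystander.
- mould_star: Carved wooden mould slab 105 x 165 x 34 mm with a five-petal round recess, loose; origin under its centre. Bystander.
- mallet: Wooden carver's mallet lying on the bench, 310 mm long along its x, head 66 mm high, loose; origin under its middle. Bystander.
- gouge: Carving gouge lying on the bench between rack and cradle, 220 mm long along its x, 20 mm high, loose; origin under its middle. Bystander.
- brush: Flat bench brush, 190 mm long along its y, 15 mm high, loose; origin under its middle. Bystander.
- oil_tin: Round metal tin 72 mm across and 75 mm high, loose; origin under its centre. Bystander.
Things that resemble listed ones, but are neither listed nor needed, are in the scene too. Leave any orange or turquoise look-alike of the part that bears plunger_grip alone.

How it is judged:
By the outcome, as a careful person would: the job done as asked, in the order asked, and still so for the second after the job is handed in, while the arm keeps its last pose, push and grip.
It also fails if it takes over 42 s, if anything falls off the work surface, if the arm or the gripper's body presses on something with over 40 N, if the wrist force passes 120 N, or if a joint passes its speed limit or range.

ROBOT

A 7-joint arm with a two-finger parallel gripper is mounted at the origin on the work surface. World frame = base frame: x ahead of the robot, y to its left, z up, the work surface at z = 0. Lengths are in m, angles in rad, forces in N, time in s.
With the tool pointing down it reaches from about 0.425 to 0.95 m from the base axis. Payload 4.7 kg.
Tool frame: the origin (TCP) lies midway between the tips of the shut fingers; the grasp point (between the pads) lies 19 mm behind it; z points along the fingers, y is the line along which they close (so a half turn about z gives the same grasp; the last joint's range is limited). The gripper opens to 85 mm and grips with 20 to 120 N. Pads are 22 mm wide; open, the fingers measure 114 mm over their backs; the gripper's body (76 mm by 85 mm) begins 54 mm behind the grasp point. The pads swing forward as they close: fully open they stand 13 mm farther back than shut.
Start: joints at [-1.23, 0.469, -0.049, 1.532, 0.024, 1.141, -0.082], TCP at [0.244, 0.629, 0.198] pointing down, gripper open.
Joint ranges: [-2.59, 2.59], [-0.33, 1.99], [-1.39, 1.29], [0.1, 2.45], [-1.04, 4.18], [0.21, 1.99], [-2.66, 2.66]. Speed limits (rad/s): [2.57, 2.57, 3.14, 3.14, 3.14, 3.14, 3.14].

INTERFACE

Orientations are given as a unit quaternion [w, x, y, z].
In Python, from station import bot gives the robot as it stands.
- The arm moves only by the tool servo_tool, never from a script. Its arguments are lists of equal length, an entry for each row: "angular": the turn, a rotation vector about the tool's x, y, z each as a share of 360 degrees, from -1 to 1, a list of three; "linear": the shift along the tool's x, y, z each as a share of 50 cm, from -1 to 1, a list of three; "fingers": the closure, from -1 (fully open) to 1 (shut). A call has 1 to 5 rows; each row is the pose to reach, as a shift and turn from the pose commanded when the call began, along the tool's axes at that moment, turning the shorter way round; what a row does not reach only later rows make up. A row lasts 1/12 s, in which the tool goes at most 41.7 mm and 7.16 degrees, less where a joint would pass 70% of its speed; a pose out of reach is approached as far as the arm can. A call with a number of a shift or a turn outside -1 to 1 is refused whole. A call with a gripper value outside its range is refused whole. The fingers move at their own pace and stop on an object; the grip force is fixed at half the most. Time passes only in rows, so rows that repeat a pose let the fingers close. It gives the time, the measured TCP pose, the force, the opening and the grip force at its end, in the units of the state.
- bot.get_obs(): the state, without advancing time (a new reading comes with each control period).
- bot.get_image(name): name is "scene" or "top"; returns (picture, depth): 420x560x3 uint8, blue, green, red; 420x560 float32, m along the optical axis (not along the pixel's ray), 0 where there is no reading.
- bot.calibration(name): a dict with "K" (3x3 intrinsics, pixels), "R" (3x3) and "t" (3): a world point X has camera coordinates R X + t. Camera axes: x right, y down, z forward; pixel columns grow to the right and rows downward; lengths in m; the calibration is good to about 2 mm. A picture is of the moment at which its call begins. calibration takes no time and is no camera call.
- bot.job_done(): hands the job in; it is judged then, once.
The state is a dict: "time_s": time; "joint_pos": joint angles; "dq": joint speeds; "effort": joint torques, N m; "position": TCP position; "orientation": TCP orientation; "contact_force": force on the tool from outside, world axes, zero at the start; "ft_torque": the same for the moment, N m; "opening": finger opening in m; "grasp_force": force on a finger pad.
Only numpy, scipy, OpenCV 4.12 (cv2) and the standard library are available. Lean on these libraries where they do the work, as an engineer would, in place of code of your own. Each camera call takes 0.05 s, during which the arm holds its last target. There are 200 camera calls.

## Working session

There is one attempt and no reset: what is moved stays moved. The work goes in short steps, Python scripts to look and compute and a tool call to move; the robot and the scene stay as the last step left them, time stands still between calls to the robot, and variables do not carry over. Pictures are saved under pics/ and viewed, at most 10 in all, crops included, and the job is handed in when it is done.

Besides the shell and the picture viewer there is one more tool, called after "Emit:" as name(argument=value, ...) on one line, values as JSON. servo_tool: Moves the arm, as the interface text tells. Shift numbers are shares of 50 cm and turn numbers shares of 360 degrees, none past 1 either way. Its arguments: {"type":"object","properties":{"angular":{"type":"array"},"linear":{"type":"array"},"fingers":{"type":"array"}},"required":["angular","linear","fingers"]}

```bash
mkdir -p pics
python3 - <<'E'
from station import bot
import cv2,numpy as np
for n in("scene","top"):
    p,d=bot.get_image(n); cv2.imwrite(f"pics/{n}0.png",p); np.save(f"pics/{n}0.npy",d)
    c=bot.calibration(n); print(n,np.round(c["K"],1).tolist(),np.round(c["R"],4).tolist(),np.round(c["t"],4).tolist())
o=bot.get_obs(); print({k:np.round(v,4).tolist() for k,v in o.items()})
E
```

```text
scene [[491.7, 0.0, 279.2], [0.0, 491.7, 208.2], [0.0, 0.0, 1.0]] [[0.6237, 0.7815, -0.0129], [0.612, -0.4986, -0.614], [-0.4863, 0.375, -0.7892]] [-0.3497, -0.2841, 1.5472]
top [[528.3, 0.0, 281.7], [0.0, 528.3, 202.8], [0.0, 0.0, 1.0]] [[-0.0011, -0.9999, -0.0154], [-0.9877, 0.0035, -0.156], [0.1561, 0.015, -0.9876]] [0.029, 0.5525, 1.5403]
{'time_s': 0.1, 'joint_pos': [-1.2299, 0.4694, -0.0486, 1.5336, 0.0241, 1.141, -0.0823], 'dq': [-0.0011, -0.0022, -0.0019, -0.0041, 0.0006, -0.003, 0.0], 'effort': [0.0003, -51.1515, -0.047, -23.839, 0.0108, 0.0044, -0.0], 'position': [0.2438, 0.6288, 0.1965], 'orientation': [-0.0001, 0.1838, 0.983, -0.0009], 'contact_force': [0.1269, -0.0878, 0.2479], 'ft_torque': [0.0361, -0.0091, -0.021], 'grasp_force': 0.0, 'opening': 0.0858}
```

View pics/top0.png

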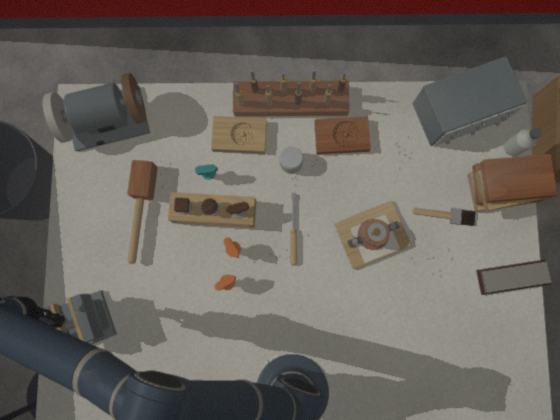

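View pics/scene0.png

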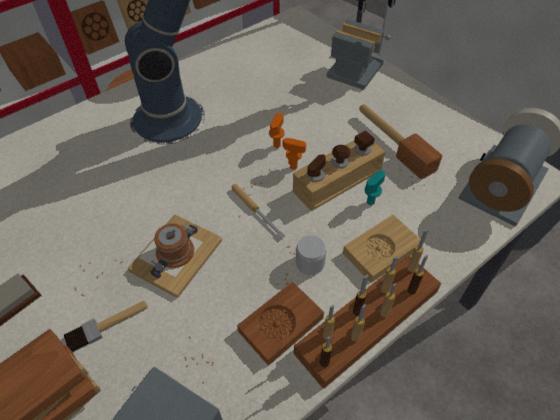

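The top view shows the rack centred at (212,210) with the bar plunger at its right (-y) end at (238,208). The press hub is at (375,232), with clamps at (355,241) and (394,227). The look-alikes stand at (206,171), (231,247) and (226,283). Next I'll zoom in on the handle and hub.

```bash
cat > h.py <<'E'
import numpy as np,cv2
from station import bot
def cloud(n,d,u0,u1,v0,v1):
    c=bot.calibration(n);K,R,t=map(np.array,(c["K"],c["R"],c["t"]))
    v,u=np.mgrid[v0:v1,u0:u1];z=d[v0:v1,u0:u1]
    P=np.stack([(u-K[0,2])/K[0,0]*z,(v-K[1,2])/K[1,1]*z,z],-1)
    return (P-t)@R   # world
def pix(n,X):
    c=bot.calibration(n);q=np.array(c["K"])@(np.array(c["R"])@X+c["t"]);return q[:2]/q[2]
E
python3 - <<'E'
from h import *
rs=lambda a:cv2.resize(a,(390,300),interpolation=cv2.INTER_CUBIC)
T=cv2.imread("pics/top0.png");S=cv2.imread("pics/scene0.png")
cr=[T[190:228,210:260],T[212:257,346:404],S[145:195,290:355],S[215:275,140:218]]
cr=[rs(c) for c in cr]
cv2.imwrite("pics/crops.png",np.vstack([np.hstack(cr[:2]),np.hstack(cr[2:])]))
dt=np.load("pics/top0.npy")
P=cloud("top",dt,222,256,195,222);W=P.reshape(-1,3)
for lo,hi in((.105,.115),(.115,.123),(.123,.14)):
    m=(W[:,2]>lo)&(W[:,2]<hi)
    if m.sum()>5:
        Q=W[m];(c,s,a)=cv2.minAreaRect(Q[:,:2].astype(np.float32)*1000);print(lo,m.sum(),Q.mean(0).round(4),np.round(c,1),np.round(s,1),a)
print("z max",np.sort(W[:,2])[-20::4])
P=cloud("top",dt,350,400,215,252);W=P.reshape(-1,3)
for lo,hi in((.08,.096),):
    m=(W[:,2]>lo)&(W[:,2]<hi);Q=W[m];print(m.sum(),Q.mean(0),cv2.minEnclosingCircle(Q[:,:2].astype(np.float32)*1000), np.median(Q[:,2]))
Z=P[...,2];print((Z*1000).astype(int)[8:30,14:38])
E
```

```text
0.105 13 [0.517  0.1527 0.1103] [517.3 152.9] [ 5.  54.8] 9.421554565429688
0.115 17 [0.5251 0.1451 0.1203] [528.9 151.7] [25.1 59. ] 13.121597290039062
0.123 168 [0.5274 0.1538 0.1298] [528.1 154.4] [24.8 62.5] 15.25193977355957
z max [0.13353038 0.13396279 0.13435477 0.13551458 0.13745328]
485 [ 0.46040979 -0.24455249  0.08810549] ((460.21075439453125, -243.93984985351562), 38.664649963378906) 0.08813060492706083
[[  26   27   74   88   87   88   87   87   88   92   89   89   87   88
    85   92   95   87   86   93   93   83   19   17]
 [  28   80   91   87   87   88   83   92   88   90   89   81   91   89
    92   89   87   90   87   93   88   87   83   33]
 [  52   88   89   85   91   87   83   84   85   87   96   93   85   89
    92   85   92   89   86   88   93   85   88   89]
 [  85   85   90   95   90   90   90   90   88   85   91   92   90   82
    86   91   86   90   90   87   87   85   94   95]
 [  85   91   82 1607   88   86   91   87   89   90   90   88   89   86
    86   86   86   93   88   93   92   86   83   83]
 [  91   88   83   87   91   85   85   89   92   88   71
[... 1369 characters left out ...]
2   90   95   92   91
    86   89   90   87   93   87   88   84   87   89]
 [  53   66   75   88   87   92   85   93   91   87   85   93   88   93
    93   94   91   86   90   90   88   92   89   25]
 [  42   60   68   80   86   89   91   89   88   84   88   83   85   91
    80   91   85   90   88   79   91   90   24   21]
 [  33   40   54   68   83   89   85   89   89   87   91   86   83   85
    87   87   88   80   92 1607   83   25   26   20]
 [  21   21   43   54   63   89   88   85   88   84   87   85   89   87
    86   87   92   90   89   75   28   21   24   17]
 [  26   22   34   37   39   52   63   81   86   88   87   91   85   79
    92   86   88   80   21   22   31   19   18   24]]
```

View pics/crops.png

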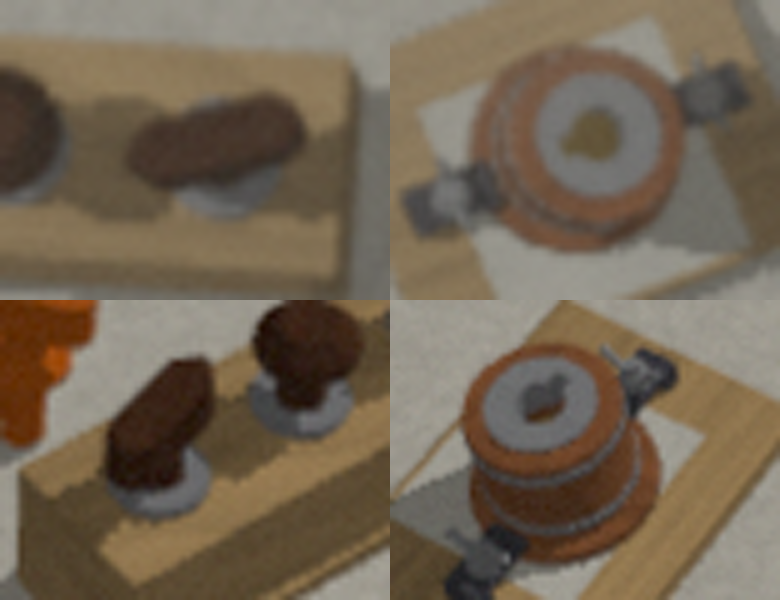

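The crops show the handle's prow at its left (+y) end, tilted down-left, so its yaw is positive. The keyway also points left and down in the top view, so the hub yaw is positive too. I'll rectify each part onto its own plane to measure it.

```bash
cat >> h.py <<'E'
def frames(n,k):
    return np.mean([bot.get_image(n)[0].astype(float) for _ in range(k)],0)
def rect(n,img,c,z,half=45,s=4):   # image plane: col = +x world, row = +y world, s px/mm, centre c(mm)
    N=2*half*s
    w=np.array([[c[0]+a*half,c[1]+b*half,z] for a,b in((-1,-1),(1,-1),(1,1),(-1,1))])/1000
    src=np.float32([pix(n,x) for x in w]);dst=np.float32([[0,0],[N,0],[N,N],[0,N]])
    return cv2.warpPerspective(img.astype(np.float32),cv2.getPerspectiveTransform(src,dst),(N,N),flags=cv2.INTER_CUBIC)
E
python3 - <<'E'
from h import *
from scipy.optimize import minimize
out=[]
for n in("top","scene"):
    I=frames(n,4);np.save(f"pics/{n}_avg.npy",I)
    a=rect(n,I,(528,154),130);b=rect(n,I,(460,-246),90)
    out.append(np.hstack([a[:360,:360],b[:360,:360]]))
    # handle: dark
    yy,xx=np.mgrid[0:360,0:360];
    ga=cv2.GaussianBlur(a,(0,0),3).mean(2)
    r=np.hypot(xx-180,yy-180)<45*4
    m=((ga<62)&r).astype(np.uint8)
    k,l,st,ce=cv2.connectedComponentsWithStats(m);i=1+np.argmax(st[1:,4]);c=(l==i)
    rr=cv2.minAreaRect(np.argwhere(c)[:,::-1].astype(np.float32))
    print(n,"handle",np.array(rr[0])/4-45+[528,154],np.array(rr[1])/4,rr[2])
    # steel: low saturation
    sb=cv2.GaussianBlur(b,(0,0),2)
    sat=sb.max(2)-sb.min(2);g=sb.mean(2)
    m=((sat<30)&(np.hypot(xx-180,yy-180)<35*4)&(g>75)).astype(np.uint8)
    k,l,st,ce=cv2.connectedComponentsWithStats(m);i=1+np.argmax(st[1:,4]);c=(l==i).astype(np.uint8)
    cs,h=cv2.findContours(c,cv2.RETR_CCOMP,cv2.CHAIN_APPROX_NONE)
    o=max(cs,key=cv2.contourArea);e=cv2.fitEllipse(o);print(n,"hub outer",np.array(e[0])/4-45+[460,-246],np.array(e[1])/4)
    hole=(g if False else None)
    cv2.imwrite(f"pics/m_{n}.png",c*255)
    def model(p):
        X=(xx/4-45-p[0]);Y=(yy/4-45-p[1]);cs_,sn=np.cos(p[2]),np.sin(p[2])
        u=cs_*X+sn*Y;v=-sn*X+cs_*Y
        d=np.minimum(np.hypot(X,Y)-12,np.maximum(np.abs(u)-4.5,np.maximum(-v,v-17.5)))
        return 1/(1+np.exp(d/.5))
    # grey-level fit: hole vs steel by feature = linear mix over 3 channels
    w=np.hypot(xx-180,yy-180)<24*4
    B=b[w]
    def f(p):
        M=np.c_[model(p)[w],np.ones(w.sum())];q,res,_,_=np.linalg.lstsq(M,B,rcond=None);return res.sum()/w.sum()
    best=min((minimize(f,[x,y,t],method="Nelder-Mead",options=dict(xatol=.01,fatol=.01)) for x,y in((0,0),(0,3),(3,0)) for t in(-.3,0,.3)),key=lambda r:r.fun)
    print(n,"bore",best.x[:2]+[460,-246],best.x[2],best.fun)
cv2.imwrite("pics/rect.png",cv2.resize(np.clip(np.vstack(out),0,255).astype(np.uint8),(600,600)))
E
```

```text
top handle [522.87202072 152.5454216 ] [27.75990868 64.26239014] 11.888657569885254
top hub outer [ 460.14719772 -245.79710007] [54.56291962 55.46831894]
top bore [ 460.00114783 -245.14229191] 0.388526618682965 48.65521572633561
scene handle [532.19453812 147.09329987] [38.52835083 73.79158783] 26.737110137939453
scene hub outer [ 457.60489273 -247.47358704] [53.65527725 55.00077057]
scene bore [ 457.45708206 -246.65999339] 0.4157365827509749 134.9835619682281
```

View pics/rect.png

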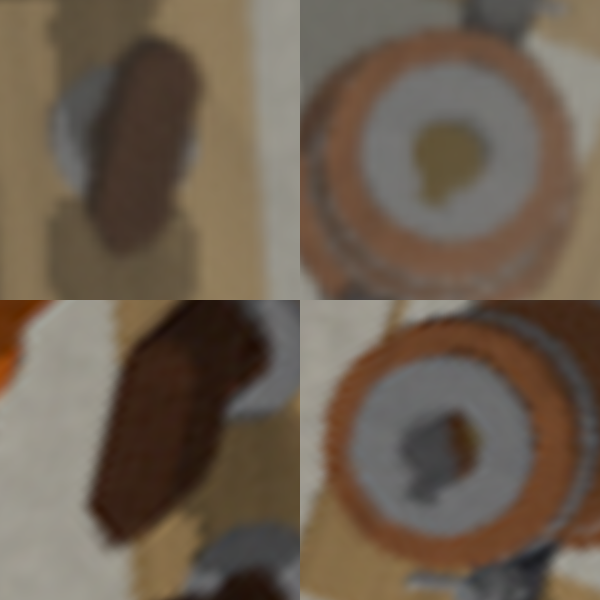

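The bore fits give the hub as about (459,-246) mm with yaw about 0.40. The handle is at about (527,153) mm with yaw about 0.25. I'll plan the approach, and check the orange look-alike's height near the fingers first.

```bash
cat >> h.py <<'E'
from scipy.spatial.transform import Rotation as Ro
def down(a): # tool-y angle in deg
    a=np.radians(a);y=np.array([np.cos(a),np.sin(a),0]);z=np.array([0,0,-1.]);return Ro.from_matrix(np.c_[np.cross(y,z),y,z])
def plan(ws,start=None):
    o=bot.get_obs();q=o["orientation"]
    p,R=(np.array(o["position"]),Ro.from_quat([q[1],q[2],q[3],q[0]])) if start is None else (np.array(start[:3]),down(start[3]))
    for w in ws:
        t=np.array(w[:3]);T=down(w[3])
        print("lin",np.round(R.inv().apply(t-p)/.5,4).tolist(),"ang",np.round((R.inv()*T).as_rotvec()/(2*np.pi),4).tolist())
        p,R=t,T
def st():
    o=bot.get_obs();q=o["orientation"];M=Ro.from_quat([q[1],q[2],q[3],q[0]]).as_matrix()
    print("t",round(o["time_s"],2),"p",np.round(o["position"],4),"yang",round(np.degrees(np.arctan2(M[1,1],M[0,1])),2),"z",np.round(M[:,2],3),"F",np.round(o["contact_force"],1),"M",np.round(o["ft_torque"],2),"open",round(o["opening"],4),"gf",round(o["grasp_force"],1))
E
python3 - <<'E'
from h import *
d=np.load("pics/top0.npy")
for b in((222,242,235,260),(215,238,272,293),(194,218,162,180)):
    W=cloud("top",d,*b).reshape(-1,3);W=W[(W[:,2]>.03)&(W[:,2]<.2)];print(W[:,:3].min(0).round(3),W.max(0).round(3),np.percentile(W[:,2],90).round(3))
W=cloud("top",d,222,256,195,222).reshape(-1,3);W=W[(W[:,2]>.122)&(W[:,2]<.14)];print("handle median",np.median(W,0))
plan([(.34,.47,.20,51),(.43,.32,.20,33),(.48,.23,.20,20),(.527,.153,.20,15),(.527,.153,.097,15)])
E
```

```text
[0.388 0.15  0.05 ] [0.445 0.195 0.112] 0.107
[0.298 0.16  0.051] [0.341 0.215 0.113] 0.107
[0.624 0.218 0.05 ] [0.659 0.285 0.113] 0.107
handle median [0.52728495 0.15311106 0.12986429]
lin [-0.2944, -0.2277, -0.005] ang [0.0, -0.0, 0.0495]
lin [-0.3287, -0.1199, 0.0] ang [0.0, 0.0, 0.05]
lin [-0.2054, -0.0142, 0.0] ang [0.0, 0.0, 0.0361]
lin [-0.1769, 0.0357, 0.0] ang [0.0, 0.0, 0.0139]
lin [0.0, 0.0, 0.206] ang [0.0, 0.0, 0.0]
```

Emit:
servo_tool(linear=[[-0.294,-0.228,-0.005],[-0.294,-0.228,-0.005],[-0.294,-0.228,-0.005],[-0.294,-0.228,-0.005],[-0.294,-0.228,-0.005]], angular=[[0,0,0.0495],[0,0,0.0495],[0,0,0.0495],[0,0,0.0495],[0,0,0.0495]], fingers=[-0.4,-0.4,-0.4,-0.4,-0.4])

```text
time_s: 0.92
position: [0.3438, 0.4644, 0.2004]
orientation: [0.001, 0.337, 0.941, -0.001]
contact_force: [0.5, -0.3, 0.7]
opening: 0.0596
grasp_force: 0.0
```

Emit:
servo_tool(linear=[[-0.329,-0.12,0],[-0.329,-0.12,0],[-0.329,-0.12,0],[-0.329,-0.12,0],[-0.329,-0.12,0]], angular=[[0,0,0.05],[0,0,0.05],[0,0,0.05],[0,0,0.05],[0,0,0.05]], fingers=[-0.4,-0.4,-0.4,-0.4,-0.4])

```text
time_s: 1.33
position: [0.4342, 0.3121, 0.2006]
orientation: [0.002, 0.482, 0.876, -0.001]
contact_force: [0.7, -0.3, -0.1]
opening: 0.0596
grasp_force: 0.0
```

Emit:
servo_tool(linear=[[-0.205,-0.014,0],[-0.205,-0.014,0],[-0.205,-0.014,0],[-0.205,-0.014,0]], angular=[[0,0,0.036],[0,0,0.036],[0,0,0.036],[0,0,0.036]], fingers=[-0.4,-0.4,-0.4,-0.4])

```text
time_s: 1.67
position: [0.4826, 0.2243, 0.2005]
orientation: [0.001, 0.577, 0.817, -0.0]
contact_force: [0.1, -0.1, 0.5]
opening: 0.0596
grasp_force: 0.0
```

Run:
```python
from h import *
st();plan([(.527,.153,.20,15),(.527,.153,.097,15)])
```

```text
t 1.67 p [0.4826 0.2243 0.2005] yang 19.49 z [ 0.002 -0.002 -1.   ] F [ 0.1 -0.1  0.5] M [0.02 0.06 0.01] open 0.0596 gf 0.0
lin [-0.164, 0.0361, 0.0015] ang [0.0002, 0.0004, 0.0125]
lin [0.0, 0.0, 0.206] ang [0.0, 0.0, 0.0]
```

Emit:
servo_tool(linear=[[-0.164,0.036,0.0015],[-0.164,0.036,0.0015],[-0.164,0.036,0.0015],[-0.164,0.036,0.0015],[-0.164,0.036,0.0015]], angular=[[0,0,0.0125],[0,0,0.0125],[0,0,0.0125],[0,0,0.0125],[0,0,0.0125]], fingers=[-0.4,-0.4,-0.4,-0.4,-0.4])

```text
time_s: 2.08
position: [0.5244, 0.1603, 0.1991]
orientation: [-0.0, 0.605, 0.796, 0.0]
contact_force: [-0.2, 0.3, 0.0]
opening: 0.0595
grasp_force: 0.0
```

Run:
```python
from h import *
st();plan([(.527,.153,.097,15)])
```

```text
t 2.08 p [0.5244 0.1603 0.1991] yang 15.59 z [-0.001  0.001 -1.   ] F [-0.2  0.3  0. ] M [ 0.03  0.01 -0.  ] open 0.0595 gf 0.0
lin [-0.0157, 0.0012, 0.2042] ang [-0.0001, -0.0002, 0.0016]
```

Emit:
servo_tool(linear=[[-0.0157,0.001,0.0],[-0.0157,0.001,0.08],[-0.0157,0.001,0.16],[-0.0157,0.001,0.204],[-0.0157,0.001,0.204]], angular=[[0,0,0.0016],[0,0,0.0016],[0,0,0.0016],[0,0,0.0016],[0,0,0.0016]], fingers=[-0.4,-0.4,-0.4,-0.4,-0.4])

```text
time_s: 2.5
position: [0.5229, 0.1518, 0.0926]
orientation: [-0.003, 0.608, 0.794, -0.004]
contact_force: [-0.7, -0.5, 0.6]
opening: 0.06
grasp_force: 0.0
```

Emit:
servo_tool(linear=[[0,0,0],[0,0,0],[0,0,0],[0,0,0],[0,0,0]], angular=[[0,0,0],[0,0,0],[0,0,0],[0,0,0],[0,0,0]], fingers=[-0.4,-0.1,0.2,0.6,1])

```text
time_s: 2.92
position: [0.5283, 0.1522, 0.0987]
orientation: [0.001, 0.609, 0.793, 0.001]
contact_force: [0.3, 0.2, 0.5]
opening: 0.0115
grasp_force: 0.0
```

Emit:
servo_tool(linear=[[0,0,0],[0,0,0],[0,0,0],[0,0,0]], angular=[[0,0,0],[0,0,0],[0,0,0],[0,0,0]], fingers=[1,1,1,1])

```text
time_s: 3.25
position: [0.5274, 0.1517, 0.0973]
orientation: [-0.0, 0.609, 0.793, 0.0]
contact_force: [-0.2, 0.6, -0.3]
opening: -0.0003
grasp_force: 0.0
```

Run:
```python
from h import *
st()
```

```text
t 3.25 p [0.5274 0.1517 0.0973] yang 14.96 z [ 0.  0. -1.] F [-0.2  0.6 -0.3] M [ 0.03  0.01 -0.02] open -0.0003 gf 0.0
```

The fingers shut on nothing, so I'll look.

Run:
```python
from h import *
a=bot.get_image("top")[0];b=bot.get_image("scene")[0]
r=lambda i,u0,u1,v0,v1:cv2.resize(i[v0:v1,u0:u1],(400,400),interpolation=cv2.INTER_CUBIC)
cv2.imwrite("pics/miss.png",np.hstack([r(a,180,280,160,260),r(b,260,400,90,230)]))
print(pix("scene",np.array([.527,.152,.116])),pix("scene",np.array([.5274,.1517,.0973])),pix("top",np.array([.527,.152,.116])))
```

```text
[316.91875678 165.69773789] [316.58964814 170.77588643] [237.86962027 207.79464641]
```

View pics/miss.png

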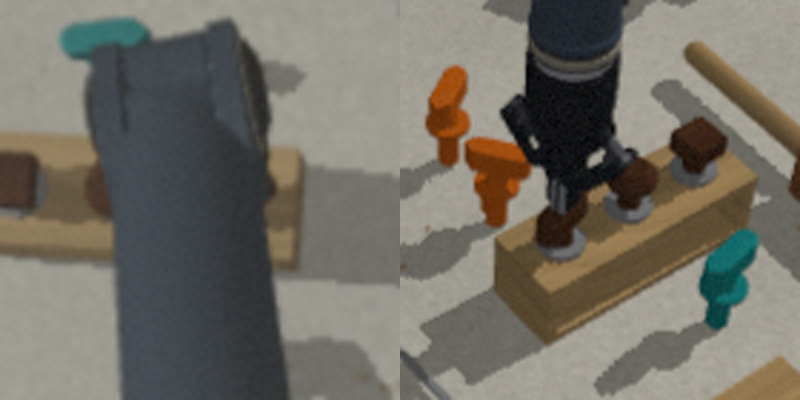

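The fingers are shut but the handle still stands in its hole, apparently in front of them. I'll back straight up and re-measure the plunger.

Emit:
servo_tool(linear=[[0,0,-0.04],[0,0,-0.1],[0,0,-0.16],[0,0,-0.2],[0,0,-0.2]], angular=[[0,0,0],[0,0,0],[0,0,0],[0,0,0],[0,0,0]], fingers=[1,1,1,1,1])

```text
time_s: 3.77
position: [0.5304, 0.1524, 0.2019]
orientation: [0.002, 0.609, 0.793, 0.004]
contact_force: [0.9, -1.0, -0.0]
opening: 0.0
grasp_force: 0.0
```

Run:
```python
from h import *
st()
a,da=bot.get_image("top");b,db=bot.get_image("scene")
r=lambda i,u0,u1,v0,v1:cv2.resize(i[v0:v1,u0:u1],(400,400),interpolation=cv2.INTER_CUBIC)
cv2.imwrite("pics/miss2.png",np.hstack([r(a,200,280,170,250),r(b,270,370,100,200)]))
print("tcp px",pix("scene",np.array(bot.get_obs()["position"])),pix("top",np.array(bot.get_obs()["position"])))
W=cloud("scene",db,300,335,150,195).reshape(-1,3)
m=(W[:,2]>.085)&(W[:,2]<.14)&(W[:,1]<.2);print(m.sum(),W[m].min(0),W[m].max(0),np.median(W[m],0))
m=(W[:,2]>.122)&(W[:,2]<.14)&(W[:,1]<.2);print(m.sum(),W[m].min(0),W[m].max(0),np.median(W[m],0))
```

```text
t 3.77 p [0.5304 0.1524 0.2019] yang 14.94 z [ 0.008  0.004 -1.   ] F [ 0.9 -1.  -0. ] M [ 0.05 -0.01 -0.01] open 0.0 gf 0.0
tcp px [318.64612353 142.84819874] [234.98396841 203.13621933]
297 [0.43690375 0.11932665 0.08532334] [0.54434474 0.18381981 0.13343539] [0.53247346 0.1480786  0.12637858]
178 [0.51008879 0.11973827 0.12236835] [0.54202749 0.18381981 0.13343539] [0.52837643 0.14878987 0.12897324]
```

View pics/miss2.png

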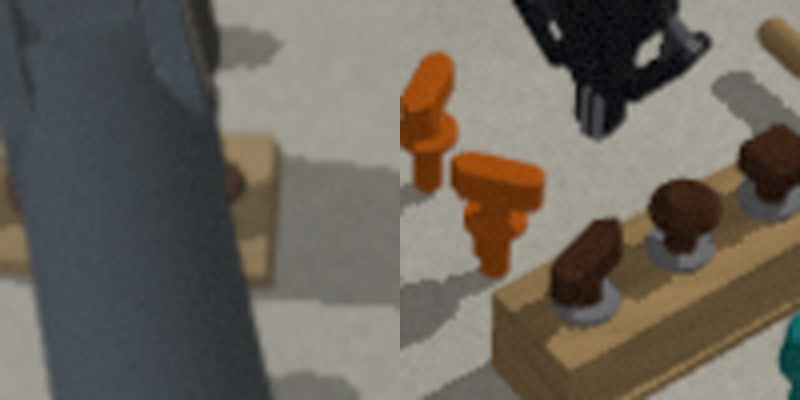

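The plunger hasn't moved. The shut fingertips appear at scene px (319,134), but the reported TCP projects to (319,143). I'll measure the fingertips directly.

Run:
```python
from h import *
D=[bot.get_image("scene")[1] for _ in range(4)]
d=np.median(D,0);W=cloud("scene",d,305,335,115,145)
Z=(W*1000).astype(int)
for v in range(8,26):print(115+v,[tuple(Z[v,u]) for u in range(8,22,2)])
st()
```

```text
123 [(np.int64(516), np.int64(139), np.int64(261)), (np.int64(524), np.int64(138), np.int64(266)), (np.int64(526), np.int64(142), np.int64(266)), (np.int64(536), np.int64(139), np.int64(275)), (np.int64(541), np.int64(141), np.int64(277)), (np.int64(541), np.int64(147), np.int64(273)), (np.int64(551), np.int64(144), np.int64(283))]
124 [(np.int64(515), np.int64(140), np.int64(256)), (np.int64(525), np.int64(138), np.int64(264)), (np.int64(529), np.int64(140), np.int64(266)), (np.int64(537), np.int64(139), np.int64(272)), (np.int64(541), np.int64(141), np.int64(274)), (np.int64(541), np.int64(148), np.int64(270)), (np.int64(551), np.int64(144), np.int64(280))]
125 [(np.int64(516), np.int64(140), np.int64(253)), (np.int64(524), np.int64(138), np.int64(261)), (np.int64(529), np.int64(140), np.int64(263)), (np.int64(535), np.int64(141), np.int64(267)), (np.int64(541), np.int64(141), np.int64(271)), (np.int64(542), np.int64(147), np.int64(268)), (np.int64(551), np.int64(145), np.int64(276))]
126 [(np.int64(516), np.int64(140), np.int64(251)), (np.int64(524), np.int64(139), np.int64(257)),
[... 4262 characters left out ...]
64(295), np.int64(-1)), (np.int64(366), np.int64(301), np.int64(-2)), (np.int64(371), np.int64(304), np.int64(0)), (np.int64(374), np.int64(309), np.int64(0)), (np.int64(379), np.int64(313), np.int64(0)), (np.int64(383), np.int64(317), np.int64(0))]
140 [(np.int64(362), np.int64(288), np.int64(0)), (np.int64(366), np.int64(292), np.int64(0)), (np.int64(371), np.int64(296), np.int64(0)), (np.int64(373), np.int64(303), np.int64(-2)), (np.int64(376), np.int64(308), np.int64(-2)), (np.int64(380), np.int64(312), np.int64(-2)), (np.int64(386), np.int64(315), np.int64(0))]
t 4.07 p [0.5264 0.1515 0.1958] yang 14.96 z [-0.003 -0.001 -1.   ] F [-0.9  0.4 -0. ] M [-0.    0.05  0.02] open 0.0001 gf 0.0
```

The real fingertips sit about 31 mm above the reported TCP (z 0.229 against 0.198), so the first attempt closed at the very top of the handle. I'll open and go down to a reported z of about 0.067.

Emit:
servo_tool(linear=[[0,0,0],[0,0,0],[0,0,0.04],[0,0,0.08],[0,0,0.12]], angular=[[0,0,0],[0,0,0],[0,0,0],[0,0,0],[0,0,0]], fingers=[-0.4,-0.4,-0.4,-0.4,-0.4])

```text
time_s: 4.48
position: [0.5275, 0.1518, 0.1365]
orientation: [0.0, 0.609, 0.793, 0.0]
contact_force: [-0.0, 0.0, 0.3]
opening: 0.0591
grasp_force: 0.0
```

Emit:
servo_tool(linear=[[0,0,0.04],[0,0,0.08],[0,0,0.12],[0,0,0.14],[0,0,0.14]], angular=[[0,0,0],[0,0,0],[0,0,0],[0,0,0],[0,0,0]], fingers=[-0.4,-0.4,-0.4,-0.4,-0.4])

```text
time_s: 4.9
position: [0.5255, 0.1512, 0.0648]
orientation: [-0.001, 0.609, 0.793, -0.002]
contact_force: [-0.5, 0.4, -0.2]
opening: 0.0599
grasp_force: 0.0
```

Emit:
servo_tool(linear=[[0,0,0],[0,0,0],[0,0,0],[0,0,0],[0,0,0]], angular=[[0,0,0],[0,0,0],[0,0,0],[0,0,0],[0,0,0]], fingers=[-0.3,-0.1,0.1,0.4,1])

```text
time_s: 5.32
position: [0.528, 0.1519, 0.0684]
orientation: [0.0, 0.609, 0.793, 0.001]
contact_force: [-1.0, 0.2, 5.7]
opening: 0.0232
grasp_force: 60.2
```

Emit:
servo_tool(linear=[[0,0,0],[0,0,0],[0,0,0]], angular=[[0,0,0],[0,0,0],[0,0,0]], fingers=[1,1,1])

```text
time_s: 5.57
position: [0.528, 0.1519, 0.0684]
orientation: [0.0, 0.609, 0.793, 0.001]
contact_force: [-0.8, -1.2, 6.4]
opening: 0.0229
grasp_force: 60.2
```

Run:
```python
from h import *
st()
```

```text
t 5.57 p [0.528  0.1519 0.0684] yang 14.96 z [ 0.001  0.001 -1.   ] F [-0.8 -1.2  6.4] M [-0.15  0.44  0.04] open 0.0229 gf 60.2
```

Gripped: opening 23 mm, pad force 60 N. Reported z 0.068 now corresponds to a grip-point height of 0.116. Next I lift and carry to above the hub.

Run:
```python
from h import *
plan([(.528,.152,.19,15),(.505,.02,.19,17),(.482,-.112,.19,20),(.459,-.2455,.19,22.6)],(.528,.1519,.0684,15))
```

```text
lin [0.0002, 0.0001, -0.2432] ang [0.0, 0.0, 0.0]
lin [-0.2431, -0.1128, 0.0] ang [0.0, 0.0, -0.0056]
lin [-0.239, -0.1212, 0.0] ang [0.0, 0.0, -0.0083]
lin [-0.2352, -0.1345, 0.0] ang [0.0, 0.0, -0.0072]
```

Emit:
servo_tool(linear=[[0,0,-0.03],[0,0,-0.08],[0,0,-0.14],[0,0,-0.2],[0,0,-0.244]], angular=[[0,0,0],[0,0,0],[0,0,0],[0,0,0],[0,0,0]], fingers=[1,1,1,1,1])

```text
time_s: 5.98
position: [0.5277, 0.1518, 0.1913]
orientation: [0.0, 0.609, 0.793, 0.001]
contact_force: [0.4, 0.2, -3.2]
opening: 0.0228
grasp_force: 59.6
```

Run:
```python
from h import *
st()
```

```text
t 5.98 p [0.5277 0.1518 0.1913] yang 14.95 z [ 0.002  0.001 -1.   ] F [ 0.4  0.2 -3.2] M [-0.05 -0.08 -0.04] open 0.0228 gf 59.6
```

Emit:
servo_tool(linear=[[-0.05,-0.023,0],[-0.1,-0.046,0],[-0.15,-0.07,0],[-0.2,-0.093,0],[-0.243,-0.113,0]], angular=[[0,0,-0.0056],[0,0,-0.0056],[0,0,-0.0056],[0,0,-0.0056],[0,0,-0.0056]], fingers=[1,1,1,1,1])

```text
time_s: 6.4
position: [0.503, 0.0178, 0.1889]
orientation: [-0.0, 0.595, 0.803, -0.0]
contact_force: [0.8, -0.1, -1.8]
opening: 0.0234
grasp_force: 59.5
```

Emit:
servo_tool(linear=[[-0.05,-0.025,0],[-0.1,-0.05,0],[-0.15,-0.075,0],[-0.2,-0.1,0],[-0.239,-0.121,0]], angular=[[0,0,-0.0083],[0,0,-0.0083],[0,0,-0.0083],[0,0,-0.0083],[0,0,-0.0083]], fingers=[1,1,1,1,1])

```text
time_s: 6.82
position: [0.48, -0.1145, 0.1889]
orientation: [-0.0, 0.575, 0.818, -0.0]
contact_force: [-0.5, -0.1, -3.0]
opening: 0.0234
grasp_force: 59.5
```

Emit:
servo_tool(linear=[[-0.06,-0.034,0],[-0.12,-0.069,0],[-0.18,-0.103,0],[-0.225,-0.129,0],[-0.235,-0.1345,0]], angular=[[0,0,-0.0072],[0,0,-0.0072],[0,0,-0.0072],[0,0,-0.0072],[0,0,-0.0072]], fingers=[1,1,1,1,1])

```text
time_s: 7.23
position: [0.4557, -0.2511, 0.1893]
orientation: [0.001, 0.558, 0.83, -0.001]
contact_force: [0.1, 0.1, -2.0]
opening: 0.0229
grasp_force: 59.4
```

Emit:
servo_tool(linear=[[0,0,0],[0,0,0],[0,0,0]], angular=[[0,0,0],[0,0,0],[0,0,0]], fingers=[1,1,1])

```text
time_s: 7.48
position: [0.4584, -0.2436, 0.1888]
orientation: [-0.001, 0.554, 0.832, 0.0]
contact_force: [0.5, 0.1, -2.3]
opening: 0.0235
grasp_force: 59.4
```

Run:
```python
from h import *
st();plan([(.459,-.2455,.155,22.6)])
```

```text
t 7.48 p [ 0.4584 -0.2436  0.1888] yang 22.7 z [-0.001  0.001 -1.   ] F [ 0.5  0.1 -2.3] M [0.03 0.01 0.  ] open 0.0235 gf 59.4
lin [-0.004, -0.0003, 0.0675] ang [-0.0, -0.0002, 0.0003]
```

Emit:
servo_tool(linear=[[-0.004,0,0.04],[-0.004,0,0.078],[-0.004,0,0.078],[-0.004,0,0.078],[-0.004,0,0.078]], angular=[[0,0,0],[0,0,0],[0,0,0],[0,0,0],[0,0,0]], fingers=[1,1,1,1,1])

```text
time_s: 7.9
position: [0.4597, -0.2468, 0.151]
orientation: [0.0, 0.554, 0.832, 0.0]
contact_force: [0.5, -0.4, -2.0]
opening: 0.0227
grasp_force: 59.4
```

Run:
```python
from h import *
st()
I=frames("scene",4);np.save("pics/s2.npy",I)
d=np.median([bot.get_image("scene")[1] for _ in range(3)],0);np.save("pics/s2d.npy",d)
t=bot.get_image("top")[0]
J=I.astype(np.uint8)
r=lambda i,u0,u1,v0,v1:cv2.resize(i[v0:v1,u0:u1],(400,533),interpolation=cv2.INTER_CUBIC)
cv2.imwrite("pics/over.png",np.hstack([r(J,138,213,160,260),r(t,340,415,180,280)]))
o=np.array(bot.get_obs()["position"]);zt=o[2]-.0424
print("tip px",pix("scene",np.array([o[0],o[1],zt])),"flange",pix("scene",np.array([o[0],o[1],zt+.052])),"hub",pix("scene",np.array([.4575,-.2470,.09])))
st()
```

```text
t 7.9 p [ 0.4597 -0.2468  0.151 ] yang 22.65 z [ 0.001 -0.    -1.   ] F [ 0.5 -0.4 -2. ] M [ 0.04 -0.01  0.03] open 0.0227 gf 59.4
tip px [168.41610171 231.2746097 ] flange [164.00027383 217.92238057] hub [169.73468873 235.20196974]
t 8.3 p [ 0.459  -0.2475  0.1505] yang 22.55 z [ 0.001  0.    -1.   ] F [ 0.6 -0.1 -3. ] M [ 0.03 -0.02  0.01] open 0.0229 gf 59.4
```

View pics/over.png

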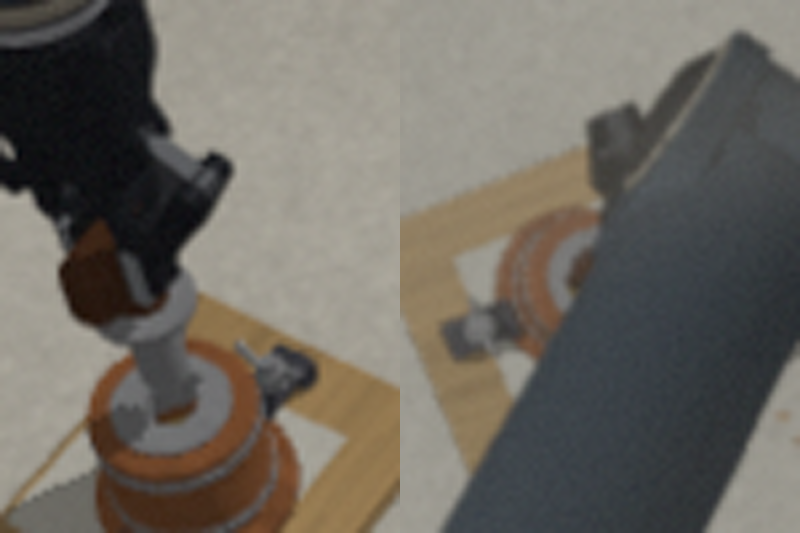

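The scene crop shows the rod at tile (165,370), with its tip near (177,395) and the hub centre near (169,401). The tip looks several mm off the TCP axis, so I'll fit the rod from depth and edges.

Run:
```python
from h import *
from scipy.optimize import least_squares
d=np.load("pics/s2d.npy");I=np.load("pics/s2.npy")
W=cloud("scene",d,140,200,195,255)
zt=.1505-.0424
P=W.reshape(-1,3);m=(P[:,2]>zt+.008)&(P[:,2]<zt+.046)&(np.hypot(P[:,0]-.459,P[:,1]+.247)<.03)
Q=P[m];print("n",len(Q),Q.mean(0))
def f(p,Q=Q):
    c=np.c_[p[0]+p[2]*(Q[:,2]-zt),p[1]+p[3]*(Q[:,2]-zt)];return (np.hypot(*(Q[:,:2]-c).T)-.011)*1000
for tilt in(0,1):
    g=(lambda p:f(np.r_[p,0,0])) if not tilt else f
    s=least_squares(g,[.459,-.247]+[0,0]*tilt,loss="soft_l1",f_scale=2);print("rod tip axis",s.x.round(4),s.cost/len(Q))
H=P[(abs(P[:,2]-.09)<.008)];c=cv2.fitEllipse(H[:,:2].astype(np.float32)*1000) if 0 else H.mean(0);print("hub z",np.median(H[:,2]))
# intensity-edge positions per row
u=I[:,:,:].mean(2)
for v in range(220,240,2):print(v,u[v,155:188].astype(int))
sat=(I.max(2)-I.min(2))
for v in range(220,240,2):print(v,sat[v,155:188].astype(int))
c=bot.calibration("scene")
Rt=np.array(c["R"]);print("cam",-Rt.T@np.array(c["t"]))
```

```text
n 72 [ 0.46605409 -0.24744813  0.13038658]
rod tip axis [ 0.4579 -0.2453] 0.33445897340565234
rod tip axis [ 0.4576 -0.245   0.011  -0.0135] 0.3297071839656043
hub z 0.08842298604626356
220 [ 35  28  36  44  58  70  72  75  93 107 112 110 108 109 108 104  97  91
  96 108 110 110 110 110 111 111 112 109 108 111 112 121 135]
222 [150 114  78  71  71  72  73  89 110 111 108 104 103  95  83  77  85  90
 106 106 108 112 112 111 112 112 112 114 112 109 106 104 102]
224 [158 158 157 139 110  97  92  80  70  71  68  68  67  68  74  86  93  87
  69  73  77  84  88  98 105 111 108 104 126 108 100 102 106]
226 [158 159 157 150 154 152 136  99  69  70  69  69  67  69  74  83  89  94
  93  94  86  79  75  76  77  81  85  87  91 101 115 111 112]
228 [158 159 153 138  99  81  78  77  77  70  70  70  70  68  71  76  82  92
 103 115 114 113 103  94  83  78  79  81  85  92  96  98 103]
230 [157 141 111  80  79  78  92 110 110  86  67  69  69  68  69  71  78  85
  81  81  97 110 113 112 111  97  79  80  79  78  76  71  74]
232 [140  88  79  77  84 102 110 110 111 109  93  75  69  71  70  71  73  68
  6
[... 877 characters left out ...]
 69 48 16  4 18 45 38]
228 [15 14 16 23 51 74 74 62 28  1  1  2  2  1  0  0  0  1  1  0  0  2 15 38
 61 74 75 75 71 54 25  1  1]
230 [14 21 41 74 72 65 35  7  1  1  2  1  0  2  0  1  0  1  1  1  0  0  1  0
  5 34 74 73 71 66 39  0  1]
232 [24 63 73 69 50 16  1  1  2  0  2  1  1  1  1  1  0  1  1  1  1  1  1  1
  1  5 41 71 71 71 60 24  2]
234 [61 71 69 46  4  0  0  1  1  1  2  2  2  1  2  2  1  0  2  5  2  2  1  1
  1  2 26 70 70 71 66 40  1]
236 [69 66 60 35  1  2  0  2  2  1  1  1  1  3  7 19 23 27 38 23  5  1  1  1
  1  4 31 70 73 73 65 33  2]
238 [59 54 47 31  2  0  0  1  1  1  2  1 17 43 42 46 41 29 10  1  2  1  1  0
  1 15 61 70 70 70 61 31 20]
cam [ 1.14437086 -0.44859015  1.04217883]
```

Relative to the hub in the same camera, the rod sits about (+0.5,+2.0) mm off. I'll correct that and lower the tip just into the mouth, watching the forces.

Run:
```python
from h import *
st();plan([(.4585,-.2495,.1505,22.6),(.4585,-.2495,.128,22.6)])
```

```text
t 8.3 p [ 0.459  -0.2475  0.1505] yang 22.55 z [ 0.001  0.    -1.   ] F [ 0.6 -0.1 -3. ] M [ 0.03 -0.02  0.01] open 0.0229 gf 59.4
lin [-0.0033, -0.0025, 0.0001] ang [0.0001, 0.0, -0.0001]
lin [0.0, 0.0, 0.045] ang [0.0, 0.0, 0.0]
```

Emit:
servo_tool(linear=[[-0.0033,-0.0025,0],[-0.0033,-0.0025,0.015],[-0.0033,-0.0025,0.03],[-0.0033,-0.0025,0.045],[-0.0033,-0.0025,0.045]], angular=[[0,0,0],[0,0,0],[0,0,0],[0,0,0],[0,0,0]], fingers=[1,1,1,1,1])

```text
time_s: 8.72
position: [0.4581, -0.249, 0.1259]
orientation: [-0.001, 0.555, 0.832, -0.0]
contact_force: [2.9, 0.3, -4.0]
opening: 0.0232
grasp_force: 59.7
```

Emit:
servo_tool(linear=[[0,0,0],[0,0,0],[0,0,0]], angular=[[0,0,0],[0,0,0],[0,0,0]], fingers=[1,1,1])

```text
time_s: 8.97
position: [0.4581, -0.2494, 0.1278]
orientation: [-0.0, 0.555, 0.832, -0.0]
contact_force: [0.2, -0.6, -1.7]
opening: 0.0229
grasp_force: 59.7
```

Run:
```python
from h import *
st()
```

```text
t 8.97 p [ 0.4581 -0.2494  0.1278] yang 22.55 z [-0.001  0.    -1.   ] F [ 0.2 -0.6 -1.7] M [-0.07  0.04  0.  ] open 0.0229 gf 59.7
```

Emit:
servo_tool(linear=[[0,0,0.004],[0,0,0.008],[0,0,0.01],[0,0,0.01],[0,0,0.01]], angular=[[0,0,0],[0,0,0],[0,0,0],[0,0,0],[0,0,0]], fingers=[1,1,1,1,1])

```text
time_s: 9.38
position: [0.4583, -0.2494, 0.1227]
orientation: [-0.0, 0.555, 0.832, 0.0]
contact_force: [-1.0, -0.0, -3.9]
opening: 0.0229
grasp_force: 59.8
```

Run:
```python
from h import *
st()
```

```text
t 9.38 p [ 0.4583 -0.2494  0.1227] yang 22.55 z [-0.  0. -1.] F [-1.  -0.  -3.9] M [ 0.03 -0.16  0.01] open 0.0229 gf 59.8
```

The rod is in the bore with little force. Next I lower the key to the keyway.

Emit:
servo_tool(linear=[[0,0,0.004],[0,0,0.008],[0,0,0.012],[0,0,0.016],[0,0,0.016]], angular=[[0,0,0],[0,0,0],[0,0,0],[0,0,0],[0,0,0]], fingers=[1,1,1,1,1])

```text
time_s: 9.8
position: [0.4583, -0.2493, 0.1143]
orientation: [-0.0, 0.555, 0.832, -0.0]
contact_force: [0.7, 0.3, -2.2]
opening: 0.0231
grasp_force: 59.8
```

Run:
```python
from h import *
st()
```

```text
t 9.8 p [ 0.4583 -0.2493  0.1143] yang 22.56 z [-0.  0. -1.] F [ 0.7  0.3 -2.2] M [ 0.04 -0.26  0.01] open 0.0231 gf 59.8
```

The key is about 6 mm below the mouth with no resistance, so it is in the keyway. Next I push down to the boss.

Emit:
servo_tool(linear=[[0,0,0.008],[0,0,0.016],[0,0,0.022],[0,0,0.028],[0,0,0.028]], angular=[[0,0,0],[0,0,0],[0,0,0],[0,0,0],[0,0,0]], fingers=[1,1,1,1,1])

```text
time_s: 10.22
position: [0.4583, -0.2493, 0.1001]
orientation: [-0.0, 0.555, 0.832, -0.0]
contact_force: [0.7, 0.8, -3.0]
opening: 0.0231
grasp_force: 59.8
```

Emit:
servo_tool(linear=[[0,0,0.006],[0,0,0.012],[0,0,0.018],[0,0,0.024],[0,0,0.024]], angular=[[0,0,0],[0,0,0],[0,0,0],[0,0,0],[0,0,0]], fingers=[1,1,1,1,1])

```text
time_s: 10.63
position: [0.4586, -0.2497, 0.0887]
orientation: [0.0, 0.555, 0.832, 0.0]
contact_force: [-0.7, 0.1, 4.6]
opening: 0.0229
grasp_force: 60.8
```

Run:
```python
from h import *
st()
```

```text
t 10.63 p [ 0.4586 -0.2497  0.0887] yang 22.55 z [ 0. -0. -1.] F [-0.7  0.1  4.6] M [ 0.09  0.16 -0.04] open 0.0229 gf 60.8
```

The spring force matches a plate travel of about 10 mm. I'll push the rest of the way home and a little beyond.

Emit:
servo_tool(linear=[[0,0,0.005],[0,0,0.01],[0,0,0.014],[0,0,0.0165],[0,0,0.0165]], angular=[[0,0,0],[0,0,0],[0,0,0],[0,0,0],[0,0,0]], fingers=[1,1,1,1,1])

```text
time_s: 11.05
position: [0.4586, -0.2498, 0.081]
orientation: [0.0, 0.555, 0.832, 0.0]
contact_force: [-1.0, 1.4, 7.5]
opening: 0.023
grasp_force: 61.2
```

Emit:
servo_tool(linear=[[0,0,0.0015],[0,0,0.0025],[0,0,0.0025]], angular=[[0,0,0],[0,0,0],[0,0,0]], fingers=[1,1,1])

```text
time_s: 11.3
position: [0.4586, -0.2498, 0.0804]
orientation: [0.0, 0.555, 0.832, 0.0]
contact_force: [-2.3, 1.7, 11.2]
opening: 0.023
grasp_force: 61.8
```

Run:
```python
from h import *
st()
```

```text
t 11.3 p [ 0.4586 -0.2498  0.0804] yang 22.54 z [ 0.001  0.    -1.   ] F [-2.3  1.7 11.2] M [ 0.3   0.61 -0.06] open 0.023 gf 61.8
```

The force is rising as the flange starts to seat, so I'll press slightly further for margin.

Emit:
servo_tool(linear=[[0,0,0.002],[0,0,0.003],[0,0,0.004],[0,0,0.004],[0,0,0.004]], angular=[[0,0,0],[0,0,0],[0,0,0],[0,0,0],[0,0,0]], fingers=[1,1,1,1,1])

```text
time_s: 11.72
position: [0.4586, -0.2497, 0.0803]
orientation: [0.0, 0.555, 0.832, 0.001]
contact_force: [-7.0, 3.2, 27.2]
opening: 0.0231
grasp_force: 63.9
```

Run:
```python
from h import *
st()
a=bot.get_image("scene")[0];t=bot.get_image("top")[0]
r=lambda i,u0,u1,v0,v1:cv2.resize(i[v0:v1,u0:u1],(400,400),interpolation=cv2.INTER_CUBIC)
cv2.imwrite("pics/home.png",np.hstack([r(a,130,210,190,270),cv2.resize(t,(400,400))]))
st()
```

```text
t 11.72 p [ 0.4586 -0.2497  0.0803] yang 22.54 z [ 0.001  0.002 -1.   ] F [-7.   3.2 27.2] M [ 0.95  1.74 -0.01] open 0.0231 gf 63.9
t 11.82 p [ 0.4587 -0.2497  0.0803] yang 22.54 z [ 0.001  0.002 -1.   ] F [-7.2  3.9 27.6] M [ 0.9   1.82 -0.02] open 0.0231 gf 63.9
```

View pics/home.png

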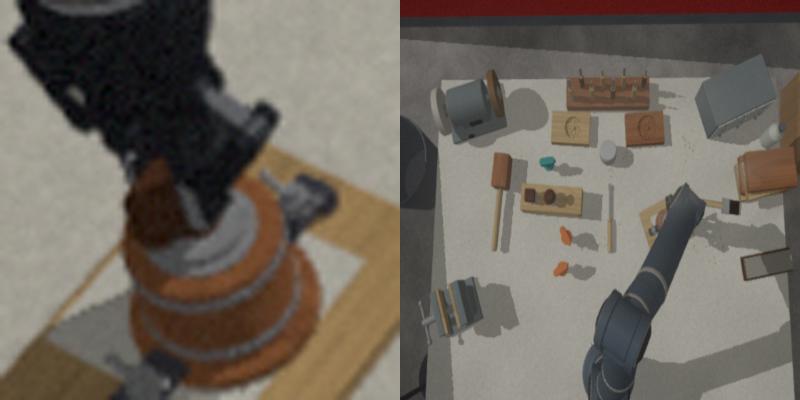

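The flange sits flat on the hub at tile (215,245), the height stays at 0.0803 as the force rises to 27 N, and the rest of the bench is undisturbed. I'm handing the job in.

```bash
python3 -c "
from station import bot
print(bot.job_done())"
```

```text
the job is handed in; nothing more can be done
None
```

The job is handed in: the bar-handled plunger is keyed into the hub and still gripped, upright, with its flange fully home under about 27 N at 11.8 s; the first grasp closed on nothing and was redone, and nothing else on the bench looked moved.

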